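# Make up a strap kit and a machine kit

## Robot

A 6-joint arm with a two-finger parallel gripper is mounted at the origin on a cart in front of the work surface, level with it; the furniture and walls round the work are solid. World frame = base frame: x ahead of the robot, y to its left, z up, the work surface at z = 0. Lengths are in m, angles in rad, forces in N, time in s.
With the tool pointing down it reaches from about 0.25 to 0.775 m from the base axis. Payload 8.9 kg.
Tool frame: the origin (TCP) lies where the fingers leave the gripper's body, on its centre line; the fingertips stand r.nose_length ahead of it and the grasp point (between the pads) lies 54 mm ahead of it (r.nose_length is the distance from the TCP to the fingertips, in m); z points along the fingers, y is the line along which they close (so a half turn about z gives the same grasp; the last joint's range is limited). The gripper opens to 85 mm and grips with 20 to 120 N. Pads are 22 mm wide; open, the fingers measure 114 mm over their backs; the gripper's body (76 mm by 85 mm) begins 54 mm behind the grasp point. The pads swing forward as they close: fully open they stand 13 mm farther back than shut.
Start: joints at [1.03, 0.291, -0.153, 1.127, 0, 1.431], TCP at [0.205, 0.483, 0.304] pointing down, gripper open.
Joint ranges: [-2.52, 2.52], [-0.91, 1.74], [-1.3, 1.37], [-1.96, 2.02], [-1.52, 1.47], [-3.14, 3.14]. Speed limits (rad/s): [2.22, 2.22, 2.79, 3.14, 3.14, 3.14].

## Interface

Orientations are given as [roll, pitch, yaw] about the fixed x, y, z axes, in that order (R = Rz(yaw) Ry(pitch) Rx(roll)).
In Python, from plant import r gives the robot as it stands.
- The arm moves only by the shell command python3 -m handwheel 'ROWS' [FORCE]. ROWS is JSON, one flat list of numbers, 7 for each row, row after row: the shift along the world's x, y, z normalised to -1 to 1, where 1 is 0.1 m, then the turn, a rotation vector about the world's x, y, z normalised to -1 to 1, where 1 is 90 degrees, then the gripper's target within -1 to 1 (shut at 1, half-way at 0, fully open at -1). In form: [tx, ty, tz, rx, ry, rz, hand, tx, ty, tz, rx, ry, rz, hand, ...]. A call has 1 to 20 rows; each row is the pose to reach, as a shift and turn from the pose commanded when the call began; what a row does not reach only later rows make up. A row lasts 1/10 s, in which the tool goes at most 50 mm and 8.59 degrees, less where a joint would pass 70% of its speed; a pose out of reach is approached as far as the arm can. A call with a number of a shift or a turn outside -1 to 1 is refused whole. A call with a gripper value outside its range is refused whole. The fingers move at their own pace and stop on an object; FORCE is the grip in N (left out, the last holds). Time passes only in rows, so rows that repeat a pose let the fingers close. It gives the time, the measured TCP pose, the force, the opening and the grip force at its end, in the units of the state.
- r.observe(): the state, without advancing time (a new reading comes with each control period).
- r.camera(name): name is "side" or "top"; returns (picture, depth): 400x640x3 uint8, red, green, blue; 400x640 float32, m along the optical axis (not along the pixel's ray), 0 where there is no reading.
- r.get_calibration(name): a dict with "intrinsics" (3x3 intrinsics, pixels), "extrinsics" (4x4, takes a point from camera to world coordinates). Camera axes: x right, y down, z forward; pixel columns grow to the right and rows downward; lengths in m; the calibration is good to about 2 mm. A picture is of the moment at which its call begins. get_calibration takes no time and is no camera call.
- r.hand_in(): hands the job in; it is judged then, once.
The state is a dict: "time_s": time; "q": joint angles; "joint_velocities": joint speeds; "effort": joint torques, N m; "tool_pos": TCP position; "eef_rot": TCP orientation; "contact_force": force on the tool from outside, world axes, zero at the start; "ft_torque": the same for the moment, N m; "width": finger opening in m; "finger_force": force on a finger pad.
Only numpy, scipy, OpenCV 4.12 (cv2) and the standard library are available. Lean on these libraries where they do the work, as an engineer would, in place of code of your own. Each camera call takes 0.05 s, during which the arm holds its last target. There are 200 camera calls.

## Task

Make up two kits from the stock on the sewing table. Into the grey tray with two equal bays lay the taller of the two webbing rolls and the single black buckle that lies by the trays (not the bunch at the far left, beyond the big shears), flat and as they lie now (not turned over), one to a bay (either way round); into the grey tray with the funnel lay the needle box in the open bay, lid up, and drop the bobbin through the funnel into its tube. Leave the low webbing roll and the round pin tin where they are.

Things in the scene. Friction and masses are not known exactly. Their poses are not given: they have to be found in the camera images.
- tall_roll_c (a point): the tall, narrow webbing roll, a rolled-up disc of strap lying flat, 62 mm across and 38 mm tall (the taller of the two rolls). The point is its centre, 19 mm above its underside; z is up the roll's axis. Loose, about 60 g.
- low_roll_c (a point): the low, wide webbing roll, 70 mm across and 26 mm tall, lying flat. It belongs to no kit and stays where it is. The point is its centre, 13 mm above its underside. Loose.
- buckle_c (a point): black plastic side-release buckle lying flat by itself (the three bunched at the far left, beyond the big shears, are fixed and not part of the job), 62 mm long (its x), 42 mm wide (its y) over half its length and 36 mm over the other half, 10 mm thick. The point is its centre, 5 mm above its underside; z is up. Loose, about 12 g.
- needle_box_c (a point): small closed box of machine needles, blue below and clear on top, 39 mm (its x) by 56 mm (its y) by 24 mm tall. The point is its centre, 12 mm above its underside; z is up. Loose, solid.
- bobbin_c (a point): small metal bobbin wound with pale thread, standing on its flange, 21 mm across and 11 mm tall. The point is its centre, 5.5 mm above its underside; z is its axis. Loose, about 12 g.
- pin_tin_c (a point): round pin tin, 67 mm across and 31 mm tall. It belongs to no kit and stays where it is. The point is its centre, 15.5 mm above its underside. Loose.
- strap_near_bay (a point): near bay of the strap tray: the middle of the bay's floor, 4 mm above the table. The strap tray is a grey plastic tray 177 mm (x) by 112 mm (y), fixed to the table, with two equal open bays one behind the other along its x; each bay is 84 mm (x) by 106 mm (y) inside, between walls 3 mm thick that rise 8 mm above the floor. The axes are the tray's: x away from the robot (turned up to 0.25 rad), z up.
- strap_far_bay (a point): far bay of the strap tray, the same size: the middle of its floor, 87 mm from the near one along the tray's x. Axes are the tray's.
- machine_bay (a point): the one open bay of the machine tray: the middle of its floor, 4 mm above the table. The machine tray is a grey plastic tray 156 mm (x) by 112 mm (y), fixed to the table; the bay in front (toward the robot) is 84 mm (x) by 106 mm (y) inside, with walls 3 mm thick rising 8 mm above the floor; behind it a flat plinth 66 mm deep, level with the wall tops, carries the metal bobbin tube with its funnel. The axes are the tray's: x away from the robot (turned up to 0.25 rad), z up.
- well (a point): bottom of the bobbin tube of the machine tray, on the tube's upright axis, 12 mm above the table. The tube is 28 mm wide inside and 20 mm tall, and widens above into a funnel; the funnel's rim is 45 mm above this point, 53 mm wide inside and 59 mm outside.

How it is judged:
By the outcome, as a careful person would: the job done as asked, in the order asked, and still so for the second after the job is handed in, with the robot touching nothing.
It also fails if it takes over 115 s, if anything falls off the work surface, if the arm or the gripper's body presses on something with over 40 N, if the wrist force passes 120 N, or if a joint passes its speed limit or range.

## Working session

There is one attempt and no reset: what is moved stays moved. The work goes in short steps, Python scripts to look and compute and a shell command to move; the robot and the scene stay as the last step left them, time stands still between calls to the robot, and variables do not carry over. Pictures are saved under pics/ and viewed, at most 14 in all, crops included, and the job is handed in when it is done.

```bash
mkdir -p pics; ls
python3 - <<'E'
from plant import r
import cv2,numpy as np
for n in("top","side"):
    p,d=r.camera(n); cv2.imwrite(f"pics/{n}0.png",p[:,:,::-1]); np.save(f"{n}0.npy",d)
    c=r.get_calibration(n);print(n,c["intrinsics"],c["extrinsics"])
print(r.nose_length,r.observe())
E
```

```text
pics
top [[467.77469254   0.         314.21260771]
 [  0.         467.77469254 203.69794682]
 [  0.           0.           1.        ]] [[ 0.01262415 -0.99240601  0.12235579  0.31628774]
 [-0.99959305 -0.01565562 -0.02384617  0.09698773]
 [ 0.02558063 -0.12200496 -0.99219979  1.31786912]
 [ 0.          0.          0.          1.        ]]
side [[508.99046291   0.         317.571962  ]
 [  0.         508.99046291 209.9142205 ]
 [  0.           0.           1.        ]] [[ 0.84148842 -0.30039258  0.4490674  -0.06038632]
 [-0.54022564 -0.47907559  0.69184018 -0.74069953]
 [ 0.00731357 -0.82477323 -0.56541634  0.73902742]
 [ 0.          0.          0.          1.        ]]
0.0726 {'time_s': 0.1, 'q': array([ 1.02969458e+00,  2.91203315e-01, -1.54066824e-01,  1.12667861e+00,
        7.97500254e-06,  1.43149070e+00]), 'joint_velocities': array([-1.78392216e-03, -7.89133432e-04,  1.53834495e-03, -8.58055866e-05,
       -3.92896809e-04, -2.14422408e-04]), 'effort': array([ 1.20038512e-03, -5.37976456e+01,  3.31918645e+01,  9.30994749e-03,
       -1.46411371e-04, -2.15282512e-06]), 'tool_pos': array([0.20514962, 0.482923  , 0.30339443]), 'eef_rot': array([-3.14045250e+00, -1.67918538e-04,  2.73979643e+00]), 'contact_force': array([0.49335169, 0.27096291, 0.47880697]), 'ft_torque': array([-0.00565339, -0.00526907,  0.00506811]), 'finger_force': 0.0, 'width': 0.08571064386297793}
```

View pics/top0.png

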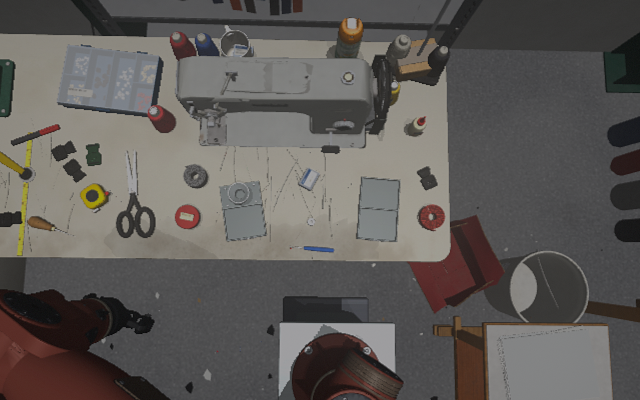

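View pics/side0.png

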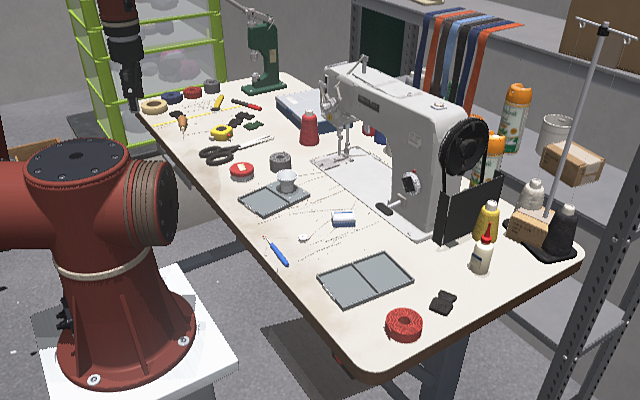

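The top view shows the machine tray at (243,210), bobbin (311,220), needle box (309,180), strap tray (378,209), buckle (427,178), red roll (432,217), grey roll (195,175) and pin tin (187,216). Next I'll measure them.

```bash
cat > h.py <<'E'
from plant import r
import cv2,numpy as np
def cloud(n,d):
    c=r.get_calibration(n);K=c["intrinsics"];T=c["extrinsics"]
    v,u=np.mgrid[:d.shape[0],:d.shape[1]]
    P=np.stack([(u-K[0,2])*d/K[0,0],(v-K[1,2])*d/K[1,1],d],-1)
    return P@T[:3,:3].T+T[:3,3]
def topoint(n,u,v,z):
    c=r.get_calibration(n);K=c["intrinsics"];T=c["extrinsics"]
    w=T[:3,:3]@np.linalg.inv(K)@[u,v,1];s=(z-T[2,3])/w[2];return T[:3,3]+s*w
E
python3 - <<'E'
from h import *
d=np.load("top0.npy");W=cloud("top",d)
print("table z",np.median(W[225:235,260:290,2]),np.median(W[225:240,350:356,2]),np.median(W[190:200,405:412,2]))
B=dict(grey=(180,160,212,190),tin=(170,202,204,232),red=(416,202,448,232),buckle=(414,164,440,192),box=(294,164,324,194),bob=(303,212,320,230),mach=(214,174,272,246),strap=(352,172,404,246))
for k,(a,b,c,e) in B.items():
    w=W[b:e,a:c].reshape(-1,3); m=(w[:,2]>.0045)&(w[:,2]<.1); q=w[m]
    if len(q)<5: print(k,'few',len(q));continue
    t=np.percentile(q[:,2],90)
    tq=q[q[:,2]>t-.006]
    rc=cv2.minAreaRect((tq[:,:2]*1000).astype(np.float32))
    print(k,len(q),"zmax",np.round(np.percentile(q[:,2],[10,50,90,99]),4),"mean top",tq.mean(0).round(4),"rect",np.round(rc[0],1),np.round(rc[1],1),round(rc[2],1))
p=cv2.imread("pics/top0.png")[155:255,160:460];cv2.imwrite("pics/top0c.png",cv2.resize(p,(798,266),interpolation=cv2.INTER_CUBIC))
s=cv2.imread("pics/side0.png")[140:350,220:480];cv2.imwrite("pics/side0c.png",cv2.resize(s,(743,600),interpolation=cv2.INTER_CUBIC))
E
```

```text
table z -0.00014468649390930732 -0.0005831752325590189 -0.0014324620582251146
grey 432 zmax [0.0169 0.0355 0.0391 0.0422] mean top [0.5494 0.3988 0.0368] rect [549.6 398.2] [61.7 58.7] 3.6
tin 494 zmax [0.0245 0.0287 0.0325 0.0355] mean top [0.4352 0.4152 0.0299] rect [434.4 415.8] [63.7 66.2] 0.1
red 486 zmax [0.0123 0.0228 0.0264 0.0299] mean top [ 0.4459 -0.2658  0.0241] rect [ 445.3 -265.3] [66.8 68.5] 48.9
buckle 283 zmax [0.0056 0.0091 0.0126 0.0156] mean top [ 0.5563 -0.2572  0.0101] rect [ 558.4 -257.1] [61.  42.2] 24.3
box 287 zmax [0.0183 0.022  0.0256 0.029 ] mean top [0.5496 0.0813 0.023 ] rect [549.1  81.4] [38.8 56.3] 61.9
bob 49 zmax [0.0058 0.0096 0.0128 0.0147] mean top [0.4282 0.074  0.0102] rect [424.6  73.9] [25.3 16.9] 0.7
mach 1395 zmax [0.0054 0.0105 0.0485 0.058 ] mean top [0.5024 0.2758 0.0515] rect [500.8 274.1] [55.5 54.8] 1.5
strap 1006 zmax [0.0048 0.0065 0.0116 0.0152] mean top [ 0.466  -0.116   0.0085] rect [ 461.2 -107.3] [131.7 190.8] 86.3
```

View pics/top0c.png

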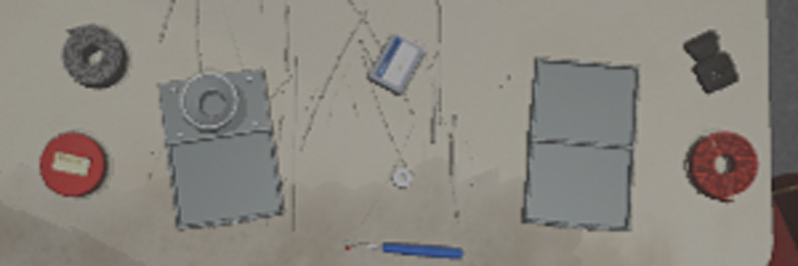

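View pics/side0c.png

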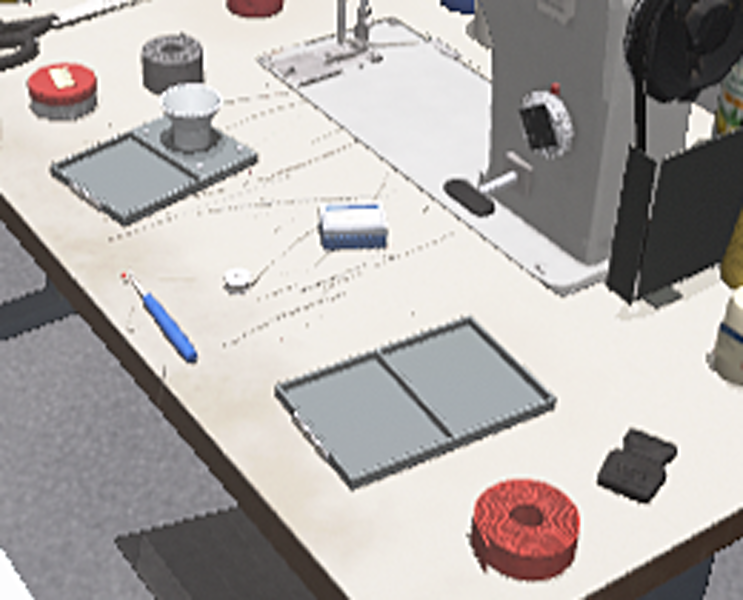

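The grey roll at (195,175) is the tall one (38 mm); the red roll is the low one. I still need tray poses, the bobbin position, the buckle's wide half and clearance to the sewing machine.

Run:
```python
from h import *
d=np.load("top0.npy");W=cloud("top",d);S=cloud("side",np.load("side0.npy"))
f=lambda u,v,z:topoint("top",160+u/2.66,155+v/2.66,z)[:2]
for k,c in dict(strap=[(537,59),(637,68),(630,230),(523,221)],mach=[(158,84),(265,69),(284,214),(179,230)]).items():
    q=np.array([f(*x,.012) for x in c]);fr=(q[2]+q[3])/2;bk=(q[0]+q[1])/2;a=bk-fr
    print(k,"ctr",q.mean(0).round(4),"yaw",np.arctan2(a[1],a[0]).round(3),np.linalg.norm(a).round(4),"wid",np.linalg.norm(q[0]-q[1]).round(4))
print("bobbin",f(402,177,.011).round(4))
p=cv2.imread("pics/top0.png").astype(int);s=p.sum(2)
# buckle by dark pixels
for n in["top","side"]:
    p=cv2.imread(f"pics/{n}0.png").astype(int).max(2);X=W if n=="top" else S
    m=(p<80)&(abs(X[...,0]-.558)<.055)&(abs(X[...,1]+.257)<.055)&(X[...,2]<.03)
    q=(X[m][:,:2]*1000);print(n,m.sum(),cv2.minAreaRect(q.astype(np.float32)))
    a=np.radians(24.3);l=(q-[558.4,-257.1])@np.array([[np.cos(a),-np.sin(a)],[np.sin(a),np.cos(a)]])
    for lo in(-30,-18,-6,6,18):
        t=l[(l[:,0]>lo)&(l[:,0]<lo+12)];print(lo,len(t),np.percentile(t[:,1],[3,97]).round(1))
for nm,X in(("top",W),("side",S)):
  for y in np.arange(-.2,.6,.1):
    for z0,z1 in((.06,.15),(.15,.3),(.3,.5)):
        q=X[(abs(X[...,1]-y)<.05)&(X[...,2]>z0)&(X[...,2]<z1)&(X[...,0]>.54)&(X[...,0]<1)]
        if len(q)>4:print(nm,y.round(1),z0,"minx",np.sort(q[:,0])[3].round(3),end=" | ")
  print()
# side-based centers
for k,c,z in(("roll",(.5495,.3985),.03),("bob",(.427,.074),.007),("box",(.549,.0815),.019),("fun",(.501,.275),.045)):
    q=S[(np.hypot(S[...,0]-c[0],S[...,1]-c[1])<.045)&(S[...,2]>z)&(S[...,2]<.07)]
    print(k,len(q),np.round(cv2.minAreaRect((q[:,:2]*1000).astype(np.float32))[0],1),q[:,2].max())
```

```text
strap ctr [ 0.4649 -0.1165] yaw -0.069 0.1734 wid 0.1075
mach ctr [0.4539 0.2638] yaw 0.166 0.1556 wid 0.1138
bobbin [0.4269 0.0736]
top 268 ((557.396484375, -255.3521270751953), (60.16040802001953, 39.43648910522461), 27.017602920532227)
-30 57 [-15.1  19.7]
-18 60 [-17.6  20.8]
-6 54 [-15.1  19.7]
6 44 [-11.4  15.5]
18 51 [-14.5  18.8]
side 648 ((569.2095336914062, -243.15274047851562), (95.45294952392578, 71.64257049560547), 10.127716064453125)
-30 109 [-17.4  19. ]
-18 84 [-18.7  35. ]
-6 85 [-18.3  47.9]
6 75 [-12.9  43.9]
18 104 [-15.5  38.9]
top -0.2 0.06 minx 0.681 | top -0.2 0.15 minx 0.895 | top -0.2 0.3 minx 0.895 | top -0.1 0.06 minx 0.683 | top -0.1 0.15 minx 0.668 | top -0.1 0.3 minx 0.723 | top 0.0 0.06 minx 0.667 | top 0.0 0.15 minx 0.679 | top 0.0 0.3 minx 0.725 | top 0.1 0.06 minx 0.683 | top 0.1 0.15 minx 0.681 | top 0.2 0.06 minx 0.97 | top 0.2 0.15 minx 0.679 | top 0.2 0.3 minx 0.723 | top 0.3 0.06 minx 0.868 | top 0.3 0.15 minx 0.643 | top 0.3 0.3 minx 0.702 | top 0.4 0.06 minx 0.678 | top 0.4 0.15 minx 0.657 | top 0.5 0.06 minx 0.685 | 
side -0.2 0.06 minx 0.679 | side -0.2 0.15 minx 0.892 | side -0.2 0.3 minx 0.888 | side -0.1 0.06 minx 0.681 | side -0.1 0.15 minx 0.667 | side -0.1 0.3 minx 0.719 | side 0.0 0.06 minx 0.664 | side 0.0 0.15 minx 0.677 | side 0.0 0.3 minx 0.721 | side 0.1 0.06 minx 0.681 | side 0.1 0.15 minx 0.679 | side 0.1 0.3 minx 0.973 | side 0.2 0.15 minx 0.676 | side 0.2 0.3 minx 0.721 | side 0.3 0.06 minx 0.681 | side 0.3 0.15 minx 0.642 | side 0.3 0.3 minx 0.7 | side 0.4 0.06 minx 0.677 | side 0.4 0.15 minx 0.658 | side 0.4 0.3 minx 0.989 | side 0.5 0.06 minx 0.683 | side 0.5 0.3 minx 0.988 | 
roll 240 [548.3 398.8] 0.04374590453905691
bob 50 [428.   74.7] 0.01515704847564392
box 255 [548.7  82.1] 0.028929147865491278
fun 197 [500.  275.1] 0.06176121172032145
```

The grey roll is at (0.549, 0.3985) with clearance to the machine. Its loose tail sits at about 45°, so I'll turn the fingers away from it.

```bash
python3 -m handwheel '[0.4,-0.1,0,0,0,0.09,-1, 0.8,-0.2,0,0,0,0.18,-1, 1,-0.3,0,0,0,0.28,-1, 1,-0.3,0,0,0,0.38,-1, 1,-0.3,0,0,0,0.48,-1]'
python3 -m handwheel '[0.5,-0.15,0,0,0,0,-1, 1,-0.3,0,0,0,0,-1]'
python3 -m handwheel '[0.5,-0.1,-0.2,0,0,0,-1, 1,-0.245,-0.5,0,0,0,-1]'
python3 -m handwheel '[0.44,0,-0.4,0,0,0,-1, 0.44,0,-0.8,0,0,0,-1, 0.44,0,-0.8,0,0,0,-1, 0.44,0,-0.8,0,0,0,-1]'
```

```text
time_s: 0.6
tool_pos: [0.306, 0.4526, 0.3034]
eef_rot: [-3.141, -0.001, -2.806]
contact_force: [-0.5, 0.2, 0.6]
width: 0.0854
finger_force: 0.0
time_s: 0.8
tool_pos: [0.4013, 0.4245, 0.3039]
eef_rot: [3.142, -0.0, -2.808]
contact_force: [0.8, 0.8, 0.4]
width: 0.0857
finger_force: 0.0
time_s: 1.0
tool_pos: [0.4912, 0.4032, 0.2615]
eef_rot: [3.141, 0.003, -2.811]
contact_force: [-0.2, 0.2, -0.6]
width: 0.0853
finger_force: 0.0
time_s: 1.4
tool_pos: [0.5319, 0.4031, 0.1807]
eef_rot: [-3.141, -0.003, -2.811]
contact_force: [0.5, 1.0, 1.5]
width: 0.0857
finger_force: 0.0
```

```bash
python3 -m handwheel '[0.17,-0.045,0,0,0,0,-1, 0.17,-0.045,-0.3,0,0,0,-1, 0.17,-0.045,-0.6,0,0,0,-1, 0.17,-0.045,-0.8,0,0,0,-1, 0.17,-0.045,-0.95,0,0,0,-1, 0.17,-0.045,-0.95,0,0,0,-1]'
python3 -m handwheel '[0,0,0,0,0,0,0.2, 0,0,0,0,0,0,0.6, 0,0,0,0,0,0,1, 0,0,0,0,0,0,1, 0,0,0,0,0,0,1, 0,0,0,0,0,0,1, 0,0,0,0,0,0,1]' 30
```

```text
time_s: 2.0
tool_pos: [0.549, 0.3993, 0.0864]
eef_rot: [-3.142, -0.001, -2.81]
contact_force: [0.3, 0.3, 0.7]
width: 0.0853
finger_force: 0.0
time_s: 2.7
tool_pos: [0.5506, 0.3997, 0.0884]
eef_rot: [3.141, 0.003, -2.81]
contact_force: [-2.2, -0.1, 7.5]
width: 0.0608
finger_force: 31.8
```

```bash
python3 -m handwheel '[0,0,0.3,0,0,0,1, 0,0,0.7,0,0,0,1, -0.1,0,1,0,0,0,1, -0.2,-0.2,1,0,0,-0.08,1, -0.4,-0.6,1,0,0,-0.16,1, -0.5,-1,1,0,0,-0.256,1]'
python3 -m handwheel '[-0.1,-0.4,0,0,0,0,1, -0.2,-0.8,0,0,0,0,1, -0.2,-1,0,0,0,0,1]'
python3 -m handwheel '[-0.1,-0.4,0,0,0,0,1, -0.2,-0.8,0,0,0,0,1, -0.2,-1,0,0,0,0,1]'
python3 -m handwheel '[-0.1,-0.4,0,0,0,0,1, -0.2,-0.8,0,0,0,0,1, -0.2,-1,0,0,0,0,1]'
python3 -m handwheel '[-0.1,-0.4,0,0,0,0,1, -0.2,-0.8,0,0,0,0,1, -0.2,-1,0,0,0,0,1, -0.2,-1,0,0,0,0,1]'
```

```text
time_s: 3.3
tool_pos: [0.4984, 0.2984, 0.187]
eef_rot: [3.141, 0.001, 3.068]
contact_force: [0.2, -0.6, -0.5]
width: 0.0608
finger_force: 33.4
time_s: 3.6
tool_pos: [0.4783, 0.1965, 0.187]
eef_rot: [-3.141, -0.0, 3.07]
contact_force: [-0.3, 0.3, -1.5]
width: 0.0606
finger_force: 33.4
time_s: 3.9
tool_pos: [0.4585, 0.0967, 0.1869]
eef_rot: [-3.141, 0.0, 3.07]
contact_force: [0.0, 0.1, -1.0]
width: 0.0609
finger_force: 33.4
time_s: 4.2
tool_pos: [0.4388, -0.0033, 0.187]
eef_rot: [-3.141, 0.001, 3.07]
contact_force: [0.3, 0.5, -0.3]
width: 0.0605
finger_force: 33.4
time_s: 4.6
tool_pos: [0.4202, -0.1035, 0.1871]
eef_rot: [-3.14, 0.002, 3.068]
contact_force: [-0.6, 0.5, -0.3]
width: 0.0608
finger_force: 33.4
```

```bash
python3 -m handwheel '[0.01,-0.1,-0.2,0,0,0,1, 0.01,-0.1,-0.5,0,0,0,1, 0.01,-0.1,-0.75,0,0,0,1, 0.01,-0.1,-0.88,0,0,0,1, 0.01,-0.1,-0.92,0,0,0,1, 0.01,-0.1,-0.94,0,0,0,1, 0.01,-0.1,-0.94,0,0,0,1]'
python3 - <<'E'
from h import *
p,d=r.camera("side");cv2.imwrite("pics/s1.png",cv2.resize(p[200:350,280:480,::-1],(800,600)))
E
```

```text
time_s: 5.3
tool_pos: [0.4212, -0.1109, 0.0928]
eef_rot: [-3.141, 0.001, 3.072]
contact_force: [0.1, -0.5, -1.3]
width: 0.0608
finger_force: 33.4
```

View pics/s1.png

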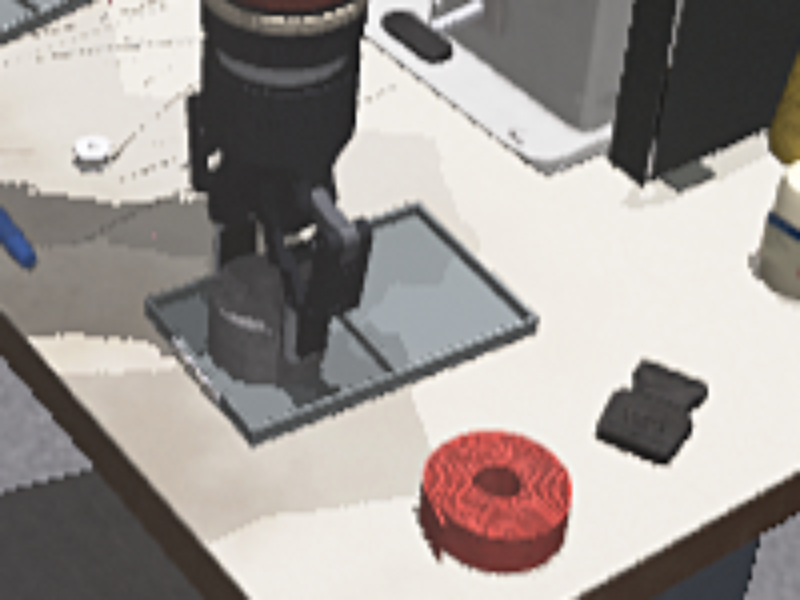

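The roll (245,320) is over the near bay and nearly on the floor. I'll lower it a touch, release it and rise.

```bash
python3 -m handwheel '[0,0,-0.01,0,0,0,1, 0,0,-0.02,0,0,0,1, 0,0,-0.02,0,0,0,1]'
python3 -m handwheel '[0,0,0,0,0,0,0.3, 0,0,0,0,0,0,-0.2, 0,0,0,0,0,0,-0.7, 0,0,0,0,0,0,-0.7, 0,0,0.1,0,0,0,-0.7, 0,0,0.4,0,0,0,-0.7, 0,0,0.8,0,0,0,-0.7, 0,0,0.8,0,0,0,-0.7]'
```

```text
time_s: 5.65
tool_pos: [0.4215, -0.1113, 0.0918]
eef_rot: [-3.141, 0.002, 3.071]
contact_force: [-3.9, 3.0, 22.3]
width: 0.0611
finger_force: 36.0
time_s: 6.45
tool_pos: [0.423, -0.112, 0.1747]
eef_rot: [-3.139, 0.007, 3.071]
contact_force: [-0.1, -0.0, -0.6]
width: 0.0724
finger_force: 0.0
```

```bash
python3 -m handwheel '[0.4,-0.4,0,0,0,0.09,-0.7, 0.8,-0.7,0,0,0,0.18,-0.7, 1,-1,0,0,0,0.27,-0.7, 1,-1,0,0,0,0.329,-0.7]'
python3 -m handwheel '[0.27,-0.47,-0.1,0,0,0,-0.7, 0.27,-0.475,-0.5,0,0,0,-0.7, 0.27,-0.475,-0.8,0,0,0,-0.7, 0.27,-0.475,-0.8,0,0,0,-0.7, 0.27,-0.475,-0.8,0,0,0,-0.7]'
python3 - <<'E'
from h import *
p,d=r.camera("top");cv2.imwrite("pics/t2.png",cv2.resize(p[150:250,330:470,::-1],(798,570)))
W=cloud("top",d);q=W[170:250,350:405].reshape(-1,3);q=q[(q[:,2]>.025)&(q[:,2]<.06)]
print(len(q),np.round(cv2.minAreaRect((q[:,:2]*1000).astype(np.float32)),1) if 0 else cv2.minAreaRect((q[:,:2]*1000).astype(np.float32)),np.median(q[:,2]))
E
```

```text
time_s: 6.85
tool_pos: [0.5238, -0.215, 0.1703]
eef_rot: [-3.138, 0.002, -2.692]
contact_force: [1.1, 0.5, 0.4]
width: 0.0728
finger_force: 0.0
time_s: 7.35
tool_pos: [0.5474, -0.2583, 0.0904]
eef_rot: [3.14, -0.001, -2.695]
contact_force: [-0.5, -0.8, 0.5]
width: 0.0727
finger_force: 0.0
0 ((0.0, 0.0), (0.0, 0.0), 0.0) nan
  return _methods._mean(a, axis=axis, dtype=dtype,
  ret = ret.dtype.type(ret / rcount)
```

View pics/t2.png

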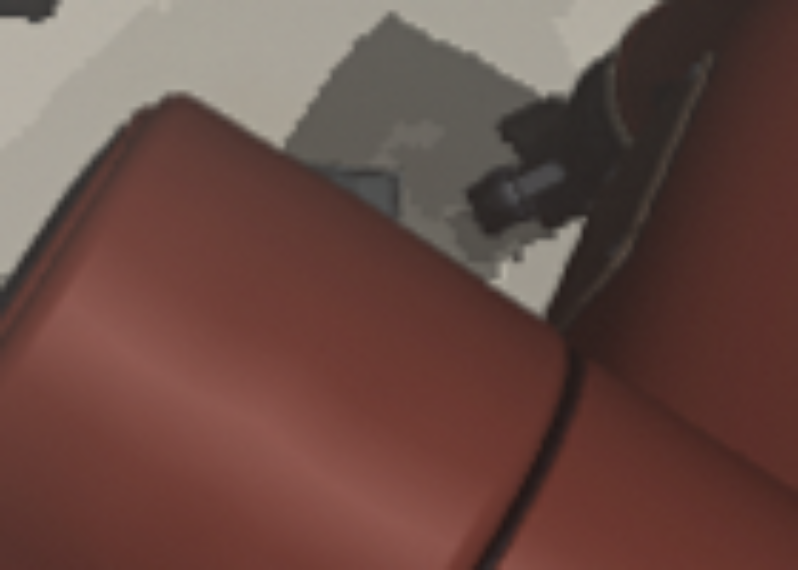

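The arm hides the top view; only the tray's corner shows. I'll go down feeling the force, then look from the side.

```bash
python3 -m handwheel '[0.025,-0.01,-0.05,0,0,0,-0.7, 0.025,-0.01,-0.1,0,0,0,-0.7, 0.025,-0.01,-0.14,0,0,0,-0.7, 0.025,-0.01,-0.16,0,0,0,-0.7, 0.025,-0.01,-0.16,0,0,0,-0.7]'
python3 - <<'E'
from h import *
p,d=r.camera("side");cv2.imwrite("pics/s2.png",cv2.resize(p[200:350,300:500,::-1],(800,600)))
E
```

```text
time_s: 7.9
tool_pos: [0.55, -0.2594, 0.0739]
eef_rot: [3.141, -0.0, -2.695]
contact_force: [-0.3, -0.4, 0.4]
width: 0.0725
finger_force: 0.0
```

View pics/s2.png

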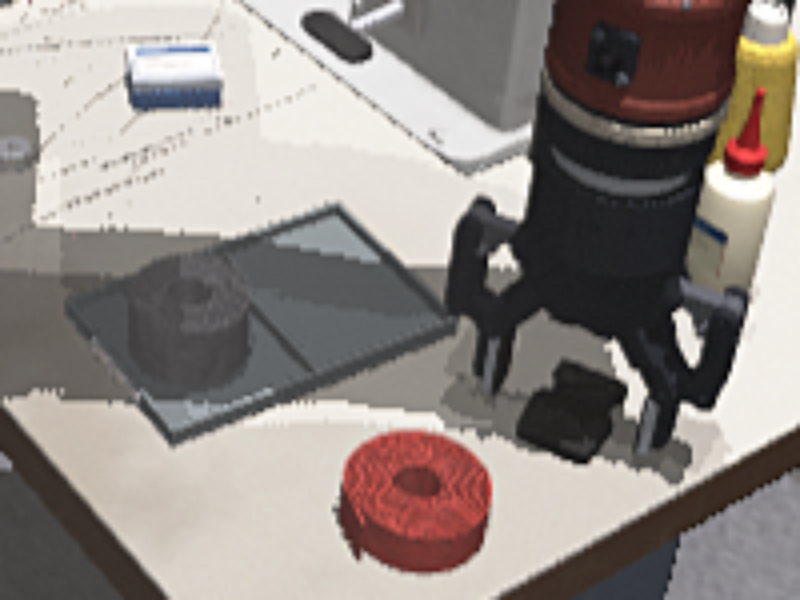

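The roll lies flat in the near bay (190,320), and the fingers (490,385)/(655,440) straddle the buckle (570,410). Closing.

```bash
python3 -m handwheel '[0,0,0,0,0,0,-0.4, 0,0,0,0,0,0,-0.1, 0,0,0,0,0,0,0.3, 0,0,0,0,0,0,0.5, 0,0,0,0,0,0,0.5, 0,0,0,0,0,0,0.5]' 25
python3 -m handwheel '[0,0,0.1,0,0,0,0.5, 0,0,0.3,0,0,0,0.5, 0,0,0.5,0,0,0,0.5, 0,0,0.5,0,0,0,0.5]'
python3 - <<'E'
from h import *
p,d=r.camera("side");cv2.imwrite("pics/s3.png",cv2.resize(p[200:350,300:500,::-1],(800,600)))
E
```

```text
time_s: 8.55
tool_pos: [0.5504, -0.2596, 0.0744]
eef_rot: [-3.141, 0.0, -2.695]
contact_force: [-0.2, 0.5, 4.4]
width: 0.0423
finger_force: 25.7
time_s: 8.95
tool_pos: [0.5515, -0.2603, 0.1271]
eef_rot: [-3.138, 0.002, -2.695]
contact_force: [-0.2, -0.8, -0.0]
width: 0.0421
finger_force: 25.4
```

View pics/s3.png

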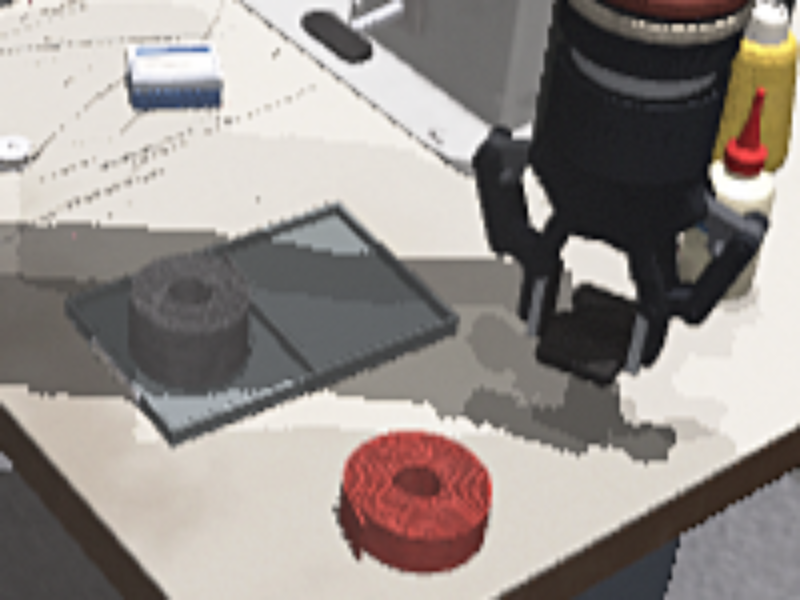

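```bash
python3 -m handwheel '[-0.1,0.3,0,0,0,-0.08,0.5, -0.3,0.6,0,0,0,-0.16,0.5, -0.5,1,0,0,0,-0.25,0.5, -0.5,1,0,0,0,-0.329,0.5]'
python3 -m handwheel '[-0.015,0.41,0,0,0,0,0.5, -0.015,0.41,-0.2,0,0,0,0.5, -0.015,0.41,-0.35,0,0,0,0.5, -0.015,0.41,-0.44,0,0,0,0.5, -0.015,0.41,-0.46,0,0,0,0.5, -0.015,0.41,-0.46,0,0,0,0.5]'
```

```text
time_s: 9.4
tool_pos: [0.4958, -0.1548, 0.1227]
eef_rot: [3.138, -0.006, 3.068]
contact_force: [-0.5, 0.1, -0.0]
width: 0.0418
finger_force: 25.5
time_s: 10.0
tool_pos: [0.4983, -0.1184, 0.0779]
eef_rot: [3.141, -0.001, 3.071]
contact_force: [0.0, 0.1, -0.1]
width: 0.0418
finger_force: 26.9
```

```bash
python3 -m handwheel '[0,0,-0.01,0,0,0,0.5, 0,0,-0.015,0,0,0,0.5, 0,0,-0.015,0,0,0,0.5]'
python3 -m handwheel '[0,0,0,0,0,0,-0.1, 0,0,0,0,0,0,-0.4, 0,0,0,0,0,0,-0.4, 0,0,0,0,0,0,-0.4, 0,0,0.1,0,0,0,-0.4, 0,0,0.5,0,0,0,-0.4, 0,0,1,0,0,0,-0.5, 0,0,1,0,0,0,-0.5]'
```

```text
time_s: 10.3
tool_pos: [0.4985, -0.1186, 0.0775]
eef_rot: [3.141, -0.0, 3.071]
contact_force: [-5.4, 2.0, 16.8]
width: 0.0421
finger_force: 28.6
time_s: 11.1
tool_pos: [0.5017, -0.1196, 0.1829]
eef_rot: [-3.139, 0.009, 3.071]
contact_force: [1.0, -0.2, -0.9]
width: 0.064
finger_force: 0.0
```

```bash
python3 -m handwheel '[0.1,0.4,0,0,0,-0.09,-0.5, 0.2,0.8,0,0,0,-0.18,-0.5, 0.25,1,0,0,0,-0.266,-0.5, 0.25,1,0,0,0,-0.266,-0.5]'
python3 -m handwheel '[0.1,0.4,0,0,0,0,-0.5, 0.2,0.8,-0.1,0,0,0,-0.5, 0.22,1,-0.4,0,0,0,-0.5, 0.22,1,-0.5,0,0,0,-0.5, 0.22,1,-0.5,0,0,0,-0.5]'
python3 - <<'E'
from h import *
p,d=r.camera("side");cv2.imwrite("pics/s4.png",cv2.resize(p[150:350,260:500,::-1],(720,600)))
E
```

```text
time_s: 11.5
tool_pos: [0.524, -0.0162, 0.1771]
eef_rot: [3.141, 0.0, 2.652]
contact_force: [-0.9, -0.3, -0.6]
width: 0.0641
finger_force: 0.0
time_s: 12.0
tool_pos: [0.5444, 0.0809, 0.1254]
eef_rot: [-3.14, -0.003, 2.656]
contact_force: [0.6, -0.1, 0.2]
width: 0.0641
finger_force: 0.0
```

View pics/s4.png

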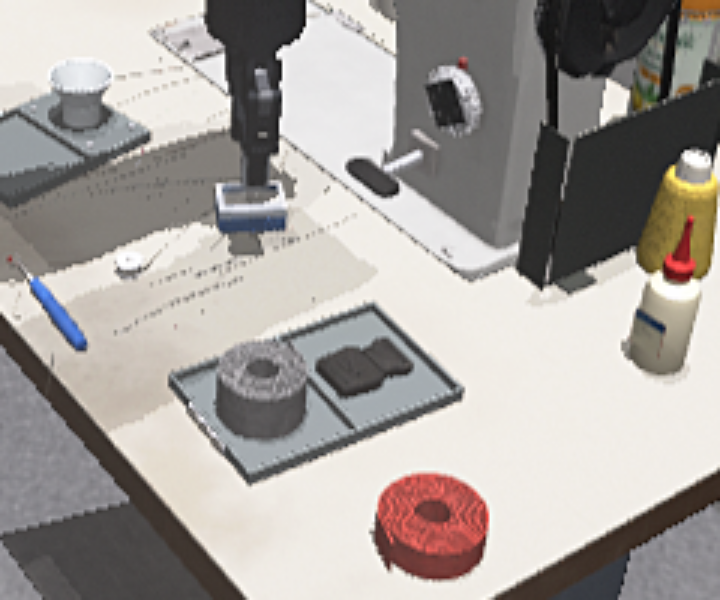

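The roll (262,388) is in the near bay and the buckle (362,367) in the far bay, both flat. The gripper is above the needle box (250,207).

```bash
python3 -m handwheel '[0.045,0.01,0,0,0,0,-0.5, 0.045,0.01,-0.2,0,0,0,-0.5, 0.045,0.01,-0.35,0,0,0,-0.5, 0.045,0.01,-0.45,0,0,0,-0.5, 0.045,0.01,-0.45,0,0,0,-0.5]'
python3 -m handwheel '[0,0,0,0,0,0,-0.2, 0,0,0,0,0,0,0.1, 0,0,0,0,0,0,0.5, 0,0,0,0,0,0,0.5, 0,0,0,0,0,0,0.5, 0,0,0,0,0,0,0.5]' 30
python3 -m handwheel '[0,0,0.2,0,0,0,0.5, 0,0,0.6,0,0,0,0.5, 0,0,1,0,0,0,0.5, 0,0,1,0,0,0,0.5]'
```

```text
time_s: 12.55
tool_pos: [0.55, 0.0818, 0.0812]
eef_rot: [-3.141, -0.001, 2.653]
contact_force: [-0.6, 0.4, -0.2]
width: 0.0636
finger_force: 0.0
time_s: 13.15
tool_pos: [0.5509, 0.0824, 0.0827]
eef_rot: [3.141, 0.002, 2.653]
contact_force: [-1.6, -1.0, 6.1]
width: 0.0384
finger_force: 30.8
time_s: 13.55
tool_pos: [0.5531, 0.0826, 0.1871]
eef_rot: [3.137, 0.008, 2.654]
contact_force: [0.2, -1.3, 0.0]
width: 0.0382
finger_force: 30.4
```

```bash
python3 -m handwheel '[-0.3,0.2,0,0,0,0.09,0.5, -0.6,0.5,0,0,0,0.18,0.5, -0.9,0.8,0,0,0,0.27,0.5, -1,1,0,0,0,0.36,0.5, -1,1,0,0,0,0.416,0.5]'
python3 -m handwheel '[-0.32,0.5,0,0,0,0,0.5, -0.32,0.757,0,0,0,0,0.5, -0.32,0.757,-0.2,0,0,0,0.5, -0.32,0.757,-0.5,0,0,0,0.5, -0.32,0.757,-0.75,0,0,0,0.5, -0.32,0.757,-0.9,0,0,0,0.5, -0.32,0.757,-0.9,0,0,0,0.5]'
python3 - <<'E'
from h import *
p,d=r.camera("side");cv2.imwrite("pics/s5.png",cv2.resize(p[130:250,210:370,::-1],(800,600)))
E
```

```text
time_s: 14.05
tool_pos: [0.4482, 0.1845, 0.1816]
eef_rot: [3.141, -0.001, -2.968]
contact_force: [-0.0, -0.2, -0.0]
width: 0.0382
finger_force: 30.4
time_s: 14.75
tool_pos: [0.4167, 0.2576, 0.0898]
eef_rot: [-3.141, -0.004, -2.976]
contact_force: [-0.0, 0.5, 0.0]
width: 0.0383
finger_force: 30.5
```

View pics/s5.png

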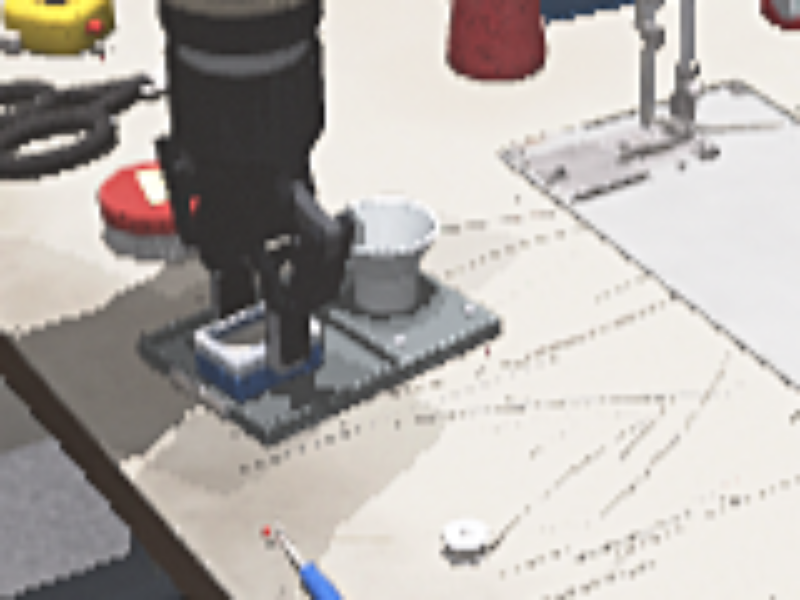

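The needle box (258,350) is over the open bay. I'll shift it 4 mm forward, lower it, release it and rise.

```bash
python3 -m handwheel '[0.04,0.01,0,0,0,0,0.5, 0.04,0.01,-0.02,0,0,0,0.5, 0.04,0.01,-0.03,0,0,0,0.5, 0.04,0.01,-0.04,0,0,0,0.5, 0.04,0.01,-0.04,0,0,0,0.5]'
python3 -m handwheel '[0,0,0,0,0,0,-0.1, 0,0,0,0,0,0,-0.4, 0,0,0,0,0,0,-0.4, 0,0,0,0,0,0,-0.4, 0,0,0.1,0,0,0,-0.4, 0,0,0.5,0,0,0,-0.4, 0,0,1,0,0,0,-0.2, 0,0,1,0,0,0,-0.2]'
```

```text
time_s: 15.3
tool_pos: [0.4221, 0.2591, 0.0877]
eef_rot: [-3.142, 0.0, -2.976]
contact_force: [-0.3, -0.1, -0.8]
width: 0.0382
finger_force: 30.5
time_s: 16.1
tool_pos: [0.425, 0.2605, 0.1939]
eef_rot: [3.139, 0.009, -2.976]
contact_force: [0.5, 0.8, -0.3]
width: 0.0508
finger_force: 0.0
```

```bash
python3 -m handwheel '[0,-0.4,0,0,0,0,-0.2, 0,-0.8,0,0,0,0,-0.2, 0.02,-1,0,0,0,0,-0.2, 0.02,-1,0,0,0,0,-0.2]'
python3 -m handwheel '[0.01,-0.4,-0.1,0,0,0,-0.2, 0.01,-0.8,-0.3,0,0,0,-0.2, 0.01,-0.865,-0.6,0,0,0,-0.2, 0.01,-0.865,-0.9,0,0,0,-0.2, 0.01,-0.865,-0.9,0,0,0,-0.2]'
python3 - <<'E'
from h import *
p,d=r.camera("side");cv2.imwrite("pics/s6.png",cv2.resize(p[130:280,210:410,::-1],(800,600)))
E
```

```text
time_s: 16.5
tool_pos: [0.4243, 0.1573, 0.1882]
eef_rot: [-3.141, 0.0, -2.979]
contact_force: [-0.2, 0.4, 0.7]
width: 0.0512
finger_force: 0.0
time_s: 17.0
tool_pos: [0.4233, 0.0729, 0.0955]
eef_rot: [3.14, -0.005, -2.977]
contact_force: [-1.4, -0.1, 0.3]
width: 0.0506
finger_force: 0.0
```

View pics/s6.png

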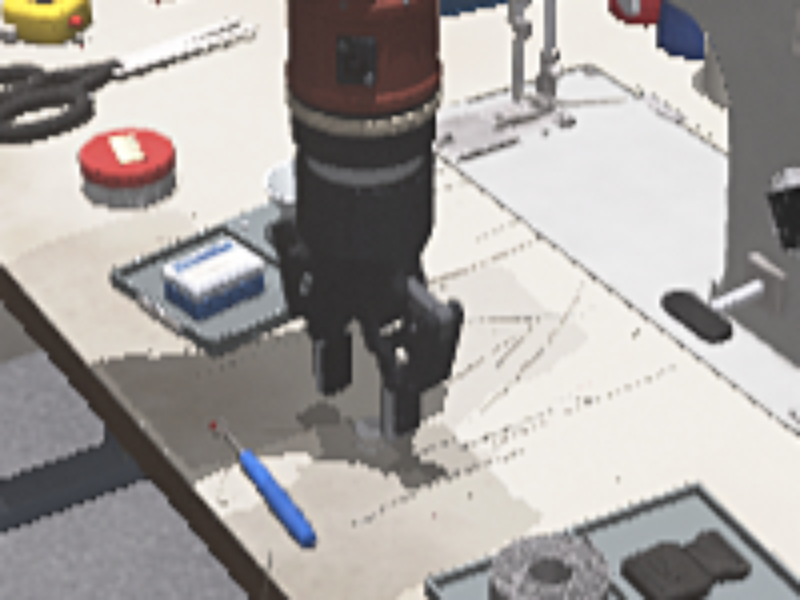

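The needle box (213,275) is flat, lid up, in the bay, and the bobbin (372,430) is between the fingers. I'll go down and grip it.

```bash
python3 -m handwheel '[0.04,0.012,-0.05,0,0,0,-0.2, 0.04,0.012,-0.12,0,0,0,-0.2, 0.04,0.012,-0.18,0,0,0,-0.2, 0.04,0.012,-0.21,0,0,0,-0.2, 0.04,0.012,-0.21,0,0,0,-0.2]'
python3 -m handwheel '[0,0,0,0,0,0,0.2, 0,0,0,0,0,0,0.5, 0,0,0,0,0,0,0.8, 0,0,0,0,0,0,0.8, 0,0,0,0,0,0,0.8, 0,0,0,0,0,0,0.8]' 25
python3 -m handwheel '[0,0,0.2,0,0,0,0.8, 0,0,0.6,0,0,0,0.8, 0,0,1,0,0,0,0.8, 0,0,1,0,0,0,0.8]'
python3 - <<'E'
from h import *
p,d=r.camera("side");cv2.imwrite("pics/s7.png",cv2.resize(p[130:280,210:410,::-1],(800,600)))
E
```

```text
time_s: 17.55
tool_pos: [0.4289, 0.074, 0.0764]
eef_rot: [3.141, -0.001, -2.976]
contact_force: [-0.8, 0.2, 0.2]
width: 0.0513
finger_force: 0.0
time_s: 18.15
tool_pos: [0.4293, 0.0738, 0.0769]
eef_rot: [-3.142, 0.0, -2.976]
contact_force: [-1.6, -0.1, 6.7]
width: 0.0192
finger_force: 24.5
time_s: 18.55
tool_pos: [0.4318, 0.0739, 0.1808]
eef_rot: [-3.14, 0.007, -2.976]
contact_force: [-0.3, -0.5, -0.6]
width: 0.0192
finger_force: 24.6
```

View pics/s7.png

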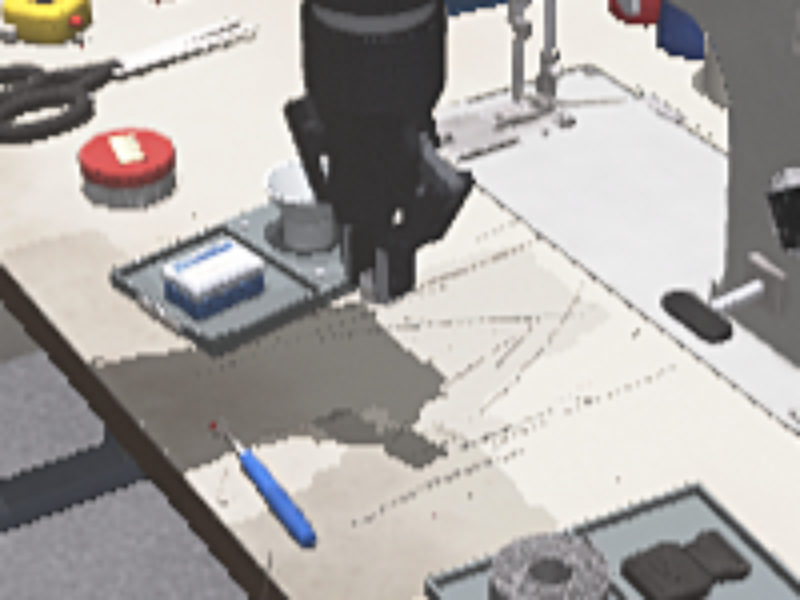

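The bobbin (375,288) is held upright. Carrying it to the funnel.

```bash
python3 -m handwheel '[0.1,0.4,0,0,0,0,0.8, 0.25,0.8,0,0,0,0,0.8, 0.35,1,0,0,0,0,0.8, 0.35,1,0,0,0,0,0.8]'
python3 -m handwheel '[0.1,0.4,0,0,0,0,0.8, 0.25,0.8,0,0,0,0,0.8, 0.34,1,0,0,0,0,0.8, 0.34,1,-0.1,0,0,0,0.8, 0.34,1,-0.2,0,0,0,0.8, 0.34,1,-0.2,0,0,0,0.8]'
python3 - <<'E'
from h import *
p,d=r.camera("side");cv2.imwrite("pics/s8.png",cv2.resize(p[130:230,220:340,::-1],(720,600)))
E
```

```text
time_s: 19.0
tool_pos: [0.4647, 0.1759, 0.1754]
eef_rot: [3.141, -0.0, -2.974]
contact_force: [-0.4, 0.2, 0.1]
width: 0.019
finger_force: 24.7
time_s: 19.6
tool_pos: [0.4963, 0.2721, 0.1542]
eef_rot: [-3.14, -0.005, -2.977]
contact_force: [0.1, -0.2, 0.6]
width: 0.0191
finger_force: 24.7
```

View pics/s8.png

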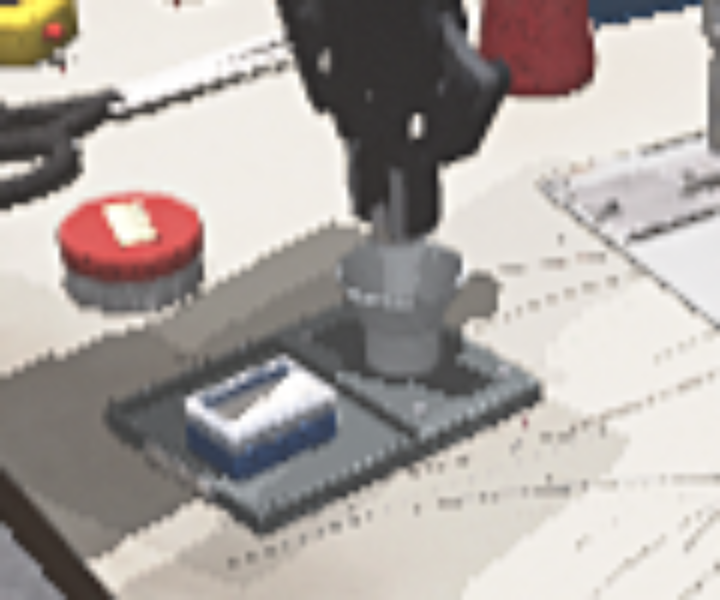

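The bobbin is above the funnel (400,260). I'll centre it, lower it, release it and rise.

```bash
python3 -m handwheel '[0.035,0.022,0,0,0,0,0.8, 0.035,0.022,-0.1,0,0,0,0.8, 0.035,0.022,-0.17,0,0,0,0.8, 0.035,0.022,-0.17,0,0,0,0.8, 0.035,0.022,-0.17,0,0,0,0.8]'
python3 -m handwheel '[0,0,0,0,0,0,0.2, 0,0,0,0,0,0,0.2, 0,0,0,0,0,0,0.2, 0,0,0,0,0,0,0.2, 0,0,0.3,0,0,0,0.2, 0,0,0.8,0,0,0,0.2, -0.4,-0.5,1,0,0,0,0.2, -0.8,-1,1,0,0,0,0.2, -1,-1,1,0,0,0,0.2, -1,-1,1,0,0,0,0.2]'
python3 -m handwheel '[-0.2,-0.5,0,0,0,0,0, -0.5,-1,0.4,0,0,0,0, -0.8,-1,0.5,0,0,0,0, -0.8,-1,0.5,0,0,0,0, -0.8,-1,0.5,0,0,0,0]'
python3 - <<'E'
from h import *
p,d=r.camera("top");W=cloud("top",d)
cv2.imwrite("pics/t9.png",cv2.resize(p[155:255,160:460,::-1],(798,266),interpolation=cv2.INTER_CUBIC))
q=W[np.hypot(W[...,0]-.5005,W[...,1]-.2745)<.012];print(np.sort(q[:,2]).round(3))
E
```

```text
time_s: 20.15
tool_pos: [0.5014, 0.2759, 0.1394]
eef_rot: [-3.141, -0.001, -2.976]
contact_force: [0.4, -0.6, -0.7]
width: 0.0193
finger_force: 24.7
time_s: 21.15
tool_pos: [0.3962, 0.1736, 0.2393]
eef_rot: [-3.141, -0.005, -2.978]
contact_force: [-0.2, -0.6, -0.4]
width: 0.0341
finger_force: 0.0
time_s: 21.65
tool_pos: [0.322, 0.0759, 0.2905]
eef_rot: [-3.141, 0.003, -2.977]
contact_force: [0.5, -0.2, -0.5]
width: 0.0431
finger_force: 0.0
[0.007 0.009 0.009 0.01  0.01  0.01  0.01  0.011 0.011 0.012 0.013 0.013
 0.014 0.014 0.014 0.015 0.016 0.017 0.018 0.018 0.018 0.019 0.019 0.019
 0.02  0.02  0.02  0.02  0.02  0.02  0.02  0.021 0.021 0.021 0.021 0.021
 0.021 0.021 0.021 0.021 0.022 0.022 0.022 0.022 0.022 0.023 0.023 0.023
 0.023 0.023 0.024 0.024 0.024 0.024 0.025 0.025 0.025 0.025 0.025 0.025
 0.026 0.026 0.027 0.028]
```

View pics/t9.png

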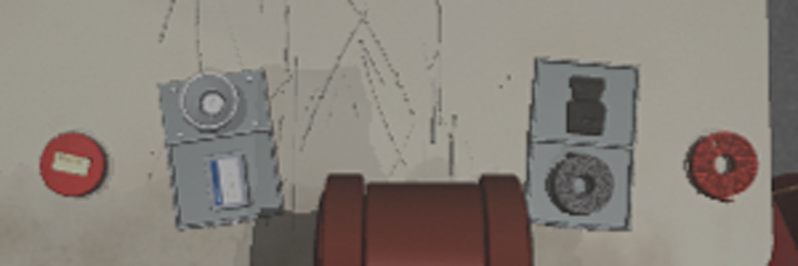

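The bobbin (212,103) sits flat at the bottom of the tube, with its top at about 23 mm. The box, buckle and roll are all inside their bays, and the tin and red roll haven't moved. Handing in.

```bash
python3 -c "
from plant import r
print(r.hand_in())"
```

```text
the job is handed in; nothing more can be done
None
```

I made up both kits and handed the job in at about 22 s: the tall roll and the buckle lie flat in the strap tray, the needle box is lid up in its bay, and the bobbin is in its tube; the low roll and pin tin were not touched.

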